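# Index the rotor table to its next notch

### The job

Index the rotor on the rotary table: press the dark thumb pad of the indexing plunger down with the fingertips to free the table, push the table clockwise (seen from above) by one notch, and let the plunger spring fully up so that its tooth locks into that next notch. Nothing is to be lifted: the rotor stays in its nest, and the things round about stay where they are.

Things in the scene. Friction and masses are not known exactly. Their poses are not given: they have to be found in the camera images.
- indexer: round base of the rotary indexing table, 212 mm across, fixed to the bench; origin on the table's vertical axis at bench height. Its rim carries a steel ring, radius 85 to 108 mm, z 40 to 45 mm, with six notches 14 mm wide, 60 degrees apart; the base's x axis points to the notch the tooth is in at the start. Inside turns an aluminium table, radius 77 mm, top at 50 mm.
- table (a joint): turn of the table, rad: about 0 at the start (first notch, 0.02 of play either way), grows clockwise seen from above; next notch clockwise at 1.047. Turns stiffly (0.06 Nm, some 0.2 Nm while the tooth rubs under the ring) and stays where it is left.
- plunger (a joint): spring plunger, m: 0 fully up (tooth in a notch, table locked), 0.0085 fully down; takes 4 N at first, 8 N at the bottom. Beyond 0.005 the tooth is under the ring and the table can turn. Let go between notches, the tooth rides under the ring (about 0.005) and jumps up when it comes under a notch if nothing holds the pad down.
- pad (a point): centre of the plunger pad's upper face, 65 mm from the table's axis, 65 mm above the bench when up; moves with table and plunger; x axis outwards, z up. The pad is a dark steel saddle, 38 mm radially, 60 mm round the circle, with an upright lip 5 mm thick, 14 mm high at each end of the 60 mm (50 mm free between, open inwards and outwards). A fingertip between the lips can press it and push a lip round.
- tooth (a point): upper face of the plunger's tooth, a dark steel block 10 mm wide that sticks out 16 mm beyond the pad, 92.5 mm from the table's axis on the same ray as the pad; flush with the ring's top (45 mm above the bench) when the plunger is up, with 2 mm of play either side in a notch.
- rotor: copper rotor lying in the nest at the centre of the table, 70 mm disc 8 mm thick, hub 26 mm and shaft 8 mm across, 29 mm high in all; origin at the centre of its underside, 50 mm above the bench. To stay there.
- v_block: bystander: steel V-block, 40x52x34 mm, standing on the bench; origin at the centre of its underside
- electrode: bystander: small standing copper electrode, 18 mm across, 50 mm high, standing on the bench; origin at the centre of its underside
- nest_block: bystander: flat drilled block, 40x60x18 mm, standing on the bench; origin at the centre of its underside
- caliper: bystander: caliper, 60x210x17 mm, standing on the bench; origin at the centre of its underside
- hex_key: bystander: hex key, 33x88x5 mm, standing on the bench; origin at the centre of its underside
- turned_stop: bystander: turned aluminium stop, 55 mm across, 57 mm high, standing on the bench; origin at the centre of its underside

How it is judged:
On the way, in this order (a step that is already met when the one before it is completed fails the run):
1. the plunger is pressed down until the table is free, the table still at its first notch (value of joint plunger above 0.005 m and value of joint table below 0.1 rad).
2. the table is turned clockwise, the tooth under the ring between the two notches (value of joint plunger above 0.004 m and value of joint table between 0.35 and 0.95 rad).
At the end, for the whole second after the job is handed in: The table stands still one notch (60 degrees) clockwise of the start, within 0.04 rad; the plunger is up to within 2 mm; the rotor lies flat in its nest (value of joint table between 1.007 and 1.087 rad and value of joint plunger below 0.002 m and velocity of joint table between -0.02 and 0.02 rad/s and z of rotor in the frame of indexer below 0.054 m and horizontal distance between rotor and indexer below 0.006 m and angle between rotor's own z axis and vertical below 0.1 rad); the robot touches nothing.
It fails at once if the table is turned on past the next notch (value of joint table above 1.25 rad).
It fails at once if the table is turned the wrong way (value of joint table below -0.2 rad).
It fails at once if the rotor is lifted out of its nest (z of rotor in the frame of indexer above 0.06 m or horizontal distance between rotor and indexer above 0.015 m).
It fails at once if a bystander is moved by more than 20 mm (distance of any of v_block, electrode, nest_block, caliper, hex_key, turned_stop from where it was at the start of the episode above 0.02 m).
It also fails if it takes over 40 s, if anything falls off the work surface, if the arm or the gripper's body presses on something with over 40 N, if the wrist force passes 120 N, or if a joint passes its speed limit or range.

### The arm

A 6-joint arm with a two-finger parallel gripper is mounted at the origin on a cart in front of the work surface, level with it; the furniture and walls round the work are solid. World frame = base frame: x ahead of the robot, y to its left, z up, the work surface at z = 0. Lengths are in m, angles in rad, forces in N, time in s.
With the tool pointing down it reaches from about 0.25 to 0.85 m from the base axis. Payload 12.5 kg.
Tool frame: the origin (TCP) lies at the very end of the fingers, on their centre line; the grasp point (between the pads) lies 19 mm behind it; z points along the fingers, y is the line along which they close (so a half turn about z gives the same grasp; the last joint's range is limited). The gripper opens to 93 mm and grips with 3 to 60 N. Pads are 15 mm wide; open, the fingers measure 128 mm over their backs; the gripper's body (75 mm by 188 mm) begins 65 mm behind the grasp point.
Start: joints at [-1.384, 0.351, 1.652, -0, 1.139, -0.085], TCP at [0.148, -0.53, 0.188] pointing down, gripper open.
Joint ranges: [-2.75, 2.75], [-0.79, 2.1], [0.01, 2.65], [-1.57, 4.71], [0.07, 3.14], [-2.87, 2.87]. Speed limits (rad/s): [2.22, 2.22, 2.79, 3.14, 3.14, 3.14].

### API

Orientations are given as a rotation vector (axis times angle).
In Python, from bench import robot gives the robot as it stands.
- The arm moves only by the tool move_arm, never from a script. Its arguments are lists of equal length, an entry for each row: "claw": the finger opening in mm, from 0 to 93; "xyz": the shift along the tool's x, y, z in mm, a list of three; "twist": the turn about the tool's z in rad. In form: {"claw": [claw, ...], "xyz": [[x, y, z], ...], "twist": [twist, ...]}. A call has 1 to 8 rows; each row shifts and turns the commanded pose from where the row before left it, along the tool's axes as they then stand; what a row does not reach is not made up. A row lasts 1/10 s, in which the tool goes at most 50 mm and 8.59 degrees, less where a joint would pass 70% of its speed; a pose out of reach is approached as far as the arm can. A call is refused whole if a number of a shift passes 50 or a number of a turn 0.15, either way. A call with a gripper value outside its range is refused whole. The fingers move at their own pace and stop on an object; "grip_force" is the grip in N (left out, the last holds). Time passes only in rows, so rows that do not move let the fingers close. It gives the time, the measured TCP pose, the force, the opening and the grip force at its end, in the units of the state.
- robot.read_state(): the state, without advancing time (a new reading comes with each control period).
- robot.capture(name): name is "side" or "top" or "wrist"; returns a dict with "color" (420x560x3 uint8, red, green, blue), "camera_matrix" (3x3 intrinsics, pixels), "k1" (the pictures are not rectified: a ray, as slopes to the right and down, at radius r is drawn at 1 + k1 r^2 times it, then the intrinsics apply), "R" (3x3) and "t" (3): a world point X has camera coordinates R X + t. Camera axes: x right, y down, z forward; pixel columns grow to the right and rows downward; lengths in m; the calibration is good to about 2 mm. A picture is of the moment at which its call begins. There is no depth.
- robot.sign_off(): hands the job in; it is judged then, once.
The state is a dict: "time": time; "qpos": joint angles; "joint_velocities": joint speeds; "tau": joint torques, N m; "tcp_pos": TCP position; "tcp_rot": TCP orientation; "wrist_force": force on the tool from outside, world axes, zero at the start; "ft_torque": the same for the moment, N m; "gripper_width": finger opening in m; "grip_force": force on a finger pad.
Only numpy, scipy, OpenCV 4.12 (cv2) and the standard library are available. Lean on these libraries where they do the work, as an engineer would, in place of code of your own. Each camera call takes 0.05 s, during which the arm holds its last target. There are 200 camera calls.

## Working session

There is one attempt and no reset: what is moved stays moved. The work goes in short steps, Python scripts to look and compute and a tool call to move; the robot and the scene stay as the last step left them, time stands still between calls to the robot, and variables do not carry over. Pictures are saved under pics/ and viewed, at most 10 in all, crops included, and the job is handed in when it is done.

Besides the shell and the picture viewer there is one more tool, called after ">>>" by a JSON object that holds its "op" and its "data", one argument or row to a line. move_arm: Moves the arm, as the interface text tells. Its arguments: {"type":"object","properties":{"claw":{"type":"array","items":{"type":"number"}},"xyz":{"type":"array","items":{"type":"array","items":{"type":"number"}}},"twist":{"type":"array","items":{"type":"number"}},"grip_force":{"type":"number"}},"required":["claw","xyz","twist"]}

```bash
mkdir -p pics
cat > h.py <<'E'
import numpy as np, cv2
from bench import robot
def cap(n,f=None):
    c=robot.capture(n)
    if f: cv2.imwrite('pics/'+f,c['color'][:,:,::-1])
    return c
def ray(c,u,v):
    K=c['camera_matrix'];x=(u-K[0,2])/K[0,0];y=(v-K[1,2])/K[1,1]
    a,b=x,y
    for _ in range(20):
        s=1+c['k1']*(a*a+b*b);a,b=x/s,y/s
    R=np.array(c['R']);return -R.T@c['t'],R.T@np.array([a,b,1.])
def onz(c,u,v,z):
    o,d=ray(c,u,v);return o+d*(z-o[2])/d[2]
def proj(c,X):
    p=np.array(c['R'])@X+c['t'];a,b=p[:2]/p[2];s=1+c['k1']*(a*a+b*b);K=c['camera_matrix']
    return K[0,0]*a*s+K[0,2],K[1,1]*b*s+K[1,2]
def tri(c1,p1,c2,p2):
    o1,d1=ray(c1,*p1);o2,d2=ray(c2,*p2)
    s=np.linalg.lstsq(np.c_[d1,-d2],o2-o1,rcond=None)[0]
    a,b=o1+d1*s[0],o2+d2*s[1];return (a+b)/2,np.linalg.norm(a-b)
E
python3 - <<'E'
from h import *
for n in('top','side'):
    c=cap(n,n+'1.png');print(n,-np.array(c['R']).T@c['t'],c['k1'])
s=robot.read_state();print(s['time'],s['tcp_pos'],s['tcp_rot'])
E
```

```text
top [0.5234557  0.08256403 1.23918573] -0.12500708837007357
side [0.22858825 0.74468056 0.53960914] -0.02123691017714158
0.1 [ 0.14761871 -0.52947571  0.18764675] [-3.11159218e+00 -4.25503461e-01  8.88554029e-05]
```

View pics/top1.png

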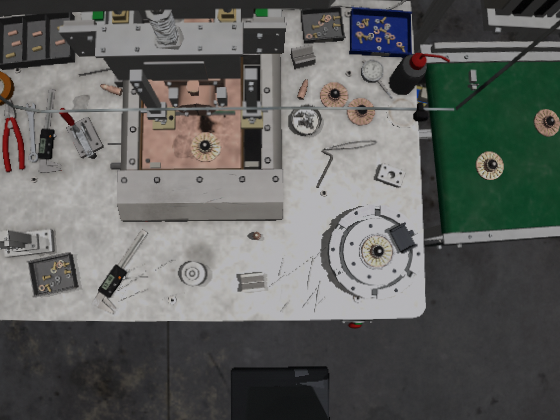

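View pics/side1.png

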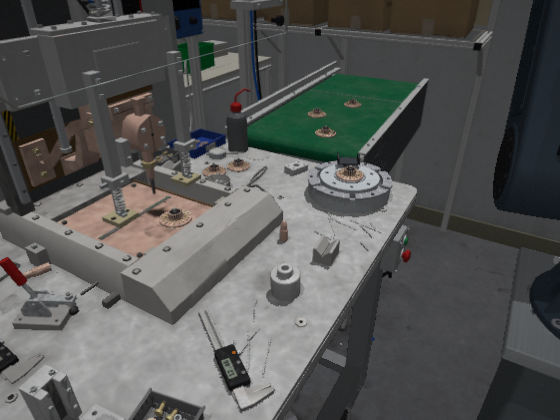

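The top view shows the indexer centred near (375,251), with the dark pad at (402,236), up and to the right of it. In the side view the rotor is near (349,173) and the pad is behind it at (349,160).

Run:
```python
from h import *
t=cap('top');s=cap('side')
print('rotor',tri(t,(376,251),s,(349,173)))
def dark(c,box):
    x0,y0,x1,y1=box;g=c['color'][y0:y1,x0:x1].max(2);m=(g<75).astype(np.uint8)
    n,l,st,ce=cv2.connectedComponentsWithStats(m)
    for i in range(1,n):
        if st[i,4]>25:
            pts=np.argwhere(l==i)[:,::-1].astype(np.float32)
            print(st[i],ce[i]+[x0,y0],cv2.minAreaRect(pts))
dark(t,(320,200,430,305));dark(s,(300,145,400,215))
for z in(.045,.065):print('pad@',z,onz(t,402,236,z),'ctr',onz(t,375.5,251,z))
a=cv2.resize(t['color'][200:305,315:430],None,fx=5,fy=5,interpolation=2)[:,:,::-1]
cv2.imwrite('pics/t2.png',a)
b=cv2.resize(s['color'][145:220,300:400],None,fx=6,fy=6,interpolation=2)[:,:,::-1];cv2.imwrite('pics/s2.png',b)
```

```text
rotor (array([ 0.56604982, -0.18951072,  0.05764152]), np.float64(0.0008435287538319179))
[103   0   7  39 254] [426.16535433 218.0511811 ] ((106.0, 19.0), (38.0, 6.0), 90.0)
[ 60  15  37  39 514] [401.43774319 236.60700389] ((80.38990783691406, 31.366973876953125), (48.15499496459961, 20.792665481567383), 61.69924545288086)
[ 3 20 16 17 77] [331.05194805 227.84415584] ((10.272563934326172, 29.353792190551758), (7.210101127624512, 17.965167999267578), 32.735225677490234)
[ 7 34 11 47 77] [330.02597403 258.66233766] ((10.44041633605957, 57.46559143066406), (46.52956008911133, 6.189613342285156), 81.34745788574219)
[104  40   6  65 310] [427.06774194 270.25806452] ((106.5, 72.0), (64.0, 5.0), 90.0)
[50 46 14 11 85] [377.05882353 251.01176471] ((56.80000305175781, 51.600006103515625), (9.838699340820312, 12.521980285644531), 63.43495178222656)
[  0   0  61  31 827] [329.06408706 156.68802902] ((28.64954376220703, 14.76513957977295), (61.5114860534668, 23.388072967529297), 9.865806579589844)
[ 62   0  38  36 786] [383.79643766 157.54961832] ((80.70541381835938, 13.001590728759766), (36.23015594482422, 35.270790100097656), 16.389541625976562)
[ 0 22  8  6 26] [303.07692308 169.26923077] ((3.2500007152557373, 24.250001907348633), (3.1622774600982666, 7.905693531036377), 71.56504821777344)
[  8  39  42  21 212] [323.51415094 194.85849057] ((26.976806640625, 53.26030731201172), (43.795448303222656, 13.713001251220703), 21.03750991821289)
[ 55  43  35  24 311] [374.96784566 200.94533762] ((74.48820495605469, 56.738426208496094), (17.199674606323242, 36.37937927246094), 71.02959442138672)
pad@ 0.045 [ 0.60054674 -0.25411332  0.045     ] ctr [ 0.56691726 -0.19110242  0.045     ]
pad@ 0.065 [ 0.59925564 -0.24847471  0.065     ] ctr [ 0.56618937 -0.1865191   0.065     ]
```

View pics/t2.png

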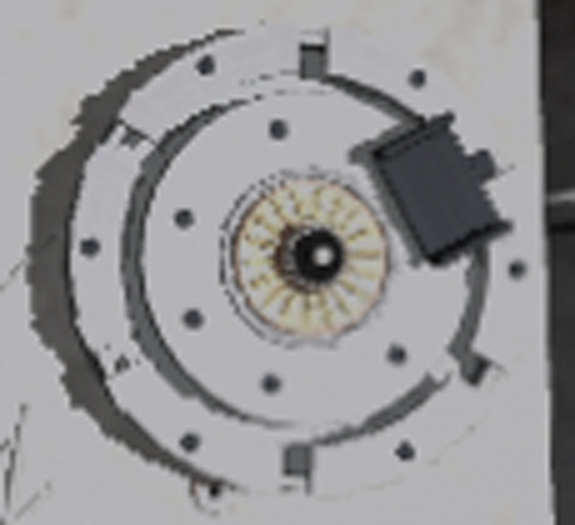

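View pics/s2.png

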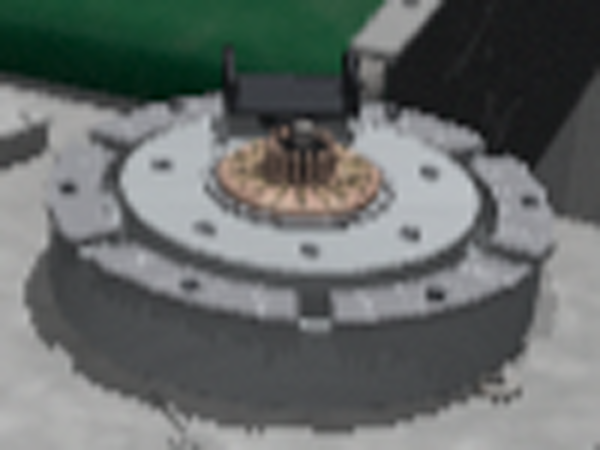

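The crops show the tooth at (484,163) and the notches at (313,58), (130,135), (120,362), (298,460) and (475,368). In the top crop the pad floor runs roughly (385,155)–(495,230). In the side crop the pad's front floor edge spans (232,118)–(350,118) and its lips are at (228,60) and (350,65).

Run:
```python
from h import *
t=cap('top');s=cap('side')
f=lambda p:(315+p[0]/5-.4,200+p[1]/5-.4); g=lambda p:(300+p[0]/6-.4,145+p[1]/6-.4)
N=[(484,163),(313,58),(130,135),(120,362),(298,460),(475,368)]
P=np.array([onz(t,*f(p),.044) for p in N]);C=P.mean(0)
print('C',C)
d=P-C;print(np.hypot(d[:,0],d[:,1]));a=np.degrees(np.unwrap(np.arctan2(d[:,1],d[:,0])));k=np.arange(6)*60;print(a, a-k,(a-k).mean())
# pad lip outer/top corners seen in both
print('pad mid top',onz(t,*f((434,195)),.065))
print('lipL/R', tri(t,f((373,152)),s,g((232,75))),tri(t,f((432,262)),s,g((350,78))))
th=np.radians((a-k).mean());print('pad pred',C[:2]+.065*np.array([np.cos(th),np.sin(th)]))
```

```text
C [ 0.56690797 -0.19125779  0.044     ]
[0.09549296 0.09187772 0.09745972 0.0978929  0.09239284 0.0938435 ]
[-63.75748226  -4.29348611  54.31597679 118.37475923 176.65107847
 236.39685941] [-63.75748226 -64.29348611 -65.68402321 -61.62524077 -63.34892153
 -63.60314059] -63.718715744504514
pad mid top [ 0.59338359 -0.24688128  0.065     ]
lipL/R (array([ 0.61039576, -0.2155681 ,  0.08227196]), np.float64(0.003179869548361109)) (array([ 0.56282003, -0.24009693,  0.08196608]), np.float64(0.0005703181470603555))
pad pred [ 0.59568856 -0.24953881]
```

Run:
```python
from h import *
t=cap('top');s=cap('side')
print('conv near corner',tri(t,(440,240),s,(366,147)))
print('far rail end: top(428,80) ',tri(t,(424,50),s,(338,66)))
for z in(0,.1,.2):print(z,onz(t,440,240,z))
```

```text
conv near corner (array([ 0.582341  , -0.33635627,  0.07303997]), np.float64(0.013359435567455962))
far rail end: top(428,80)  (array([ 0.78386042, -0.25779545,  0.3347682 ]), np.float64(0.27053530467055337))
0 [ 0.59268729 -0.36008564  0.        ]
0.1 [ 0.58710043 -0.32436462  0.1       ]
0.2 [ 0.58151357 -0.28864361  0.2       ]
```

>>> {"op": "move_arm", "data": {
  "claw": [0,0,0,0,0,0,0,0],
  "xyz": [
    [30,-40,0],
    [30,-40,0],
    [40,-30,0],
    [40,-20,0],
    [40,0,0],
    [40,0,0],
    [40,0,0],
    [40,0,0]
  ],
  "twist": [0,0,0,0,0,0,0,0],
  "grip_force": 10
}}

```text
time: 1.2
tcp_pos: [0.4034, -0.3233, 0.1883]
tcp_rot: [3.112, 0.426, 0.0]
wrist_force: [-0.3, -1.6, 0.9]
gripper_width: 0.0336
grip_force: 0.0
```

>>> {"op": "move_arm", "data": {
  "claw": [0,0,0,0,0,0,0,0],
  "xyz": [
    [40,-5,0],
    [40,-5,0],
    [40,-5,0],
    [40,-5,0],
    [20,0,0],
    [10,0,0],
    [0,0,0],
    [0,0,0]
  ],
  "twist": [0,0,0,0,0,-0.1,-0.09,0]
}}

```text
time: 2.0
tcp_pos: [0.5796, -0.2535, 0.1878]
tcp_rot: [-3.057, -0.722, 0.001]
wrist_force: [0.6, -0.7, -0.1]
gripper_width: 0.0009
grip_force: 0.0
```

Run:
```python
from h import *
from scipy.spatial.transform import Rotation as R
w=cap('wrist','w1.png');s=robot.read_state()
print(s['time'],s['tcp_pos'],s['gripper_width'],s['wrist_force']);print(R.from_rotvec(s['tcp_rot']).as_matrix().round(3))
print('pred C,pad,tooth',[proj(w,np.array(p)) for p in((.566,-.19,.079),(.595,-.249,.065),(.607,-.273,.045))])
```

```text
2.05 [ 0.57935409 -0.25367545  0.18796233] 0.0005956770546908525 [ 0.33443207 -0.39074905  0.20888118]
[[ 0.896  0.444 -0.   ]
 [ 0.444 -0.896  0.   ]
 [-0.    -0.    -1.   ]]
pred C,pad,tooth [(np.float64(220.85618810128773), np.float64(183.04940490975412)), (np.float64(282.9052747909395), np.float64(180.79088847124027)), (np.float64(305.7532552055845), np.float64(177.29903816561531))]
```

View pics/w1.png

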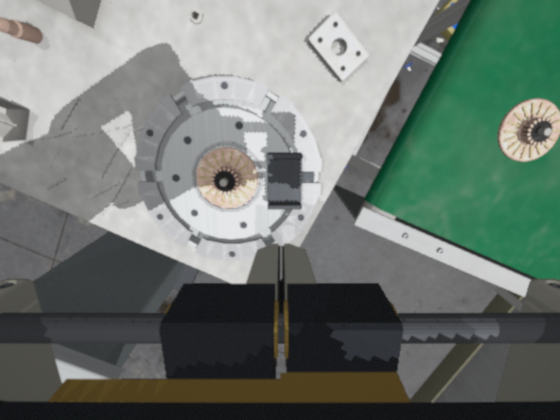

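The wrist view shows the pad's outline at (267..302, 152..208), centred at (285,180), and the shaft top at (224,180). The tooth is at about (308,178).

Run:
```python
from h import *
from scipy.spatial.transform import Rotation as R
w=cap('wrist');t=cap('top');s=robot.read_state();M=R.from_rotvec(s['tcp_rot']).as_matrix();T=np.array(s['tcp_pos'])
for n,p,z in(('shaft',(224,180),.079),('pad',(285,180),.066),('tooth',(310,178),.045)):
    X=onz(w,*p,z);print(n,X,'tool rel',M.T@(X-T)*1e3)
s1=cap('side')
print('shaft h side+wrist',tri(w,(224,180),s1,(349.5,166.5)),'padfloor front mid',tri(w,(269,181),s1,(300+291/6,145+118/6)))
```

```text
shaft [ 0.57050986 -0.19180947  0.079     ] tool rel [ 19.71105943 -59.46565784 109.14382546]
pad [ 0.59681082 -0.25081574  0.066     ] tool rel [ 17.14406898   5.08716862 122.13703477]
tooth [ 0.60820803 -0.27813772  0.045     ] tool rel [ 15.25605074  34.63291502 143.13396471]
shaft h side+wrist (array([ 0.56806613, -0.19193655,  0.07441453]), np.float64(0.002550561918075937)) padfloor front mid (array([ 0.5861171 , -0.23607815,  0.05761793]), np.float64(0.00029700695981854034))
```

>>> {"op": "move_arm", "data": {
  "claw": [0,0,0,0,0,0],
  "xyz": [
    [7,4.5,30],
    [0,0,40],
    [0,0,30],
    [0,0,16],
    [0,0,0],
    [0,0,0]
  ],
  "twist": [0,0,0,0,0,0]
}}

```text
time: 2.8
tcp_pos: [0.5883, -0.2551, 0.0734]
tcp_rot: [3.057, 0.718, 0.002]
wrist_force: [-0.4, -0.5, -0.1]
gripper_width: 0.0004
grip_force: 0.0
```

Run:
```python
from h import *
w=cap('wrist');cv2.imwrite('pics/w2.png',w['color'][:,:,::-1]);s=cap('side');b=cv2.resize(s['color'][145:220,300:400],None,fx=4,fy=4,interpolation=2)[:,:,::-1]
cv2.imwrite('pics/ws2.png',np.vstack([w['color'][60:340,80:480,::-1],b]))
```

```text
(no output)
```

View pics/ws2.png

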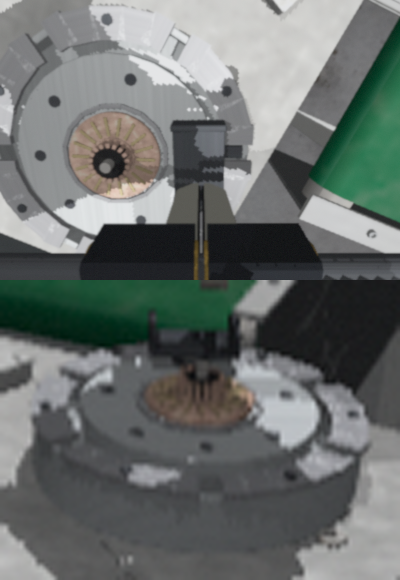

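The wrist view has the closed fingertips lined up with the pad radially, at crop (200,187) and already between the lips. There is no contact yet, so I press.

>>> {"op": "move_arm", "data": {
  "claw": [0,0,0,0,0],
  "xyz": [
    [0,0,5],
    [0,0,3],
    [0,0,3],
    [0,0,2],
    [0,0,0]
  ],
  "twist": [0,0,0,0,0]
}}

```text
time: 3.4
tcp_pos: [0.5875, -0.2546, 0.0587]
tcp_rot: [-3.058, -0.719, 0.001]
wrist_force: [-0.4, -0.3, -0.1]
gripper_width: 0.0004
grip_force: 0.0
```

Run:
```python
from h import *
w=cap('wrist');s=cap('side');st=robot.read_state();print(st['wrist_force'],st['ft_torque'],st['tcp_pos'])
T=np.array(st['tcp_pos']);print('tcp in wrist,side',proj(w,T),proj(s,T))
b=cv2.resize(s['color'][145:220,300:400],None,fx=5,fy=5,interpolation=2)[:,:,::-1]
a=cv2.resize(w['color'][80:260,200:450,::-1],(500,360));cv2.imwrite('pics/ws3.png',np.vstack([a[:220],b[:330]]))
```

```text
[0.34198509 0.46278106 0.20177284] [-0.03805686 -0.04134521 -0.06195562] [ 0.58772466 -0.25466264  0.05914611]
tcp in wrist,side (np.float64(280.209365955041), np.float64(237.38808077663208)) (np.float64(350.546227265159), np.float64(161.5095654690582))
```

View pics/ws3.png

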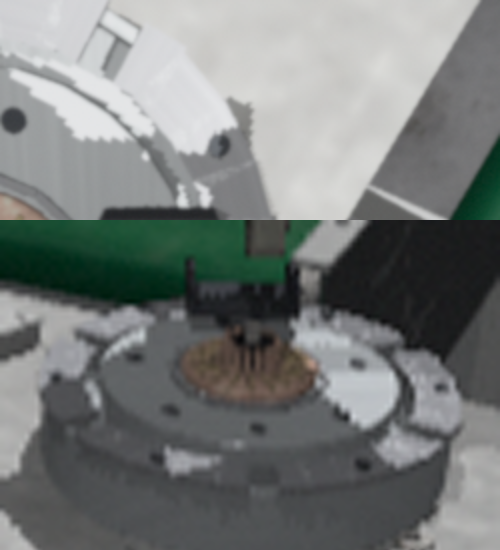

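Run:
```python
from h import *
w=cap('wrist');s=cap('side');t=cap('top')
b=cv2.resize(s['color'][90:190,300:400],(400,400),interpolation=2)
c=cv2.resize(t['color'][200:300,340:440],(400,400),interpolation=2)
a=w['color'][150:350,150:410];a=cv2.resize(a,(260,200))
T=np.array(robot.read_state()['tcp_pos']);u=proj(s,T);print('top tcp',proj(t,T))
o=np.zeros((600,800,3),np.uint8);o[:400,:400]=b;o[:400,400:]=c;o[400:,:260]=a
cv2.imwrite('pics/v8.png',np.clip(o[:,:,::-1]*1.6,0,255).astype(np.uint8))
```

```text
top tcp (np.float64(404.15854711553555), np.float64(241.18876641622765))
```

View pics/v8.png

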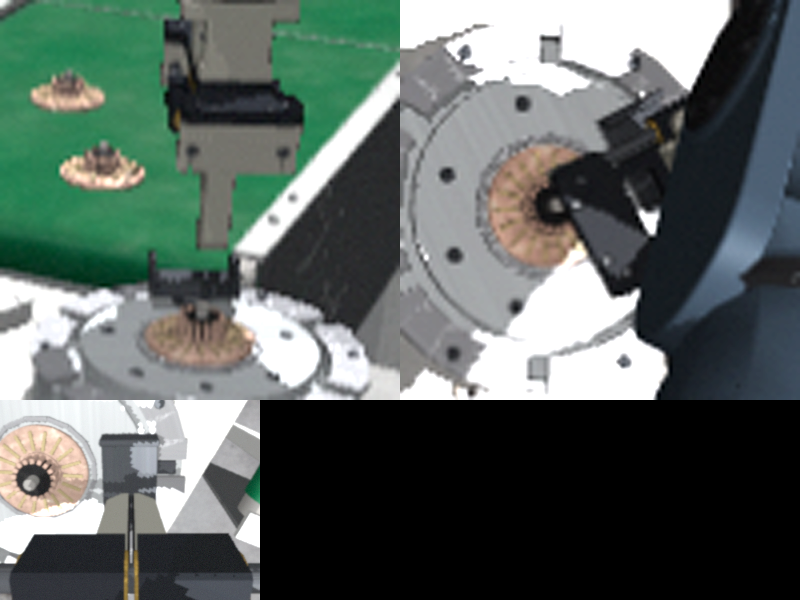

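The side crop shows the finger end at (214,248), clearly above the pad floor with green between them. So the real tips end above the reported TCP. I measure by how much.

Run:
```python
from h import *
from scipy.spatial.transform import Rotation as R
w=cap('wrist');s=cap('side');st=robot.read_state();T=np.array(st['tcp_pos']);M=R.from_rotvec(st['tcp_rot']).as_matrix()
ps=(300+215/4-.4,90+248/4-.4)
o,d=ray(s,*ps)
k=((T-o)[:2]@d[:2])/(d[:2]@d[:2]);X=o+k*d;print('side ray near tcp',X,'miss mm',(X-T)*1e3)
X,e=tri(w,(280,245),s,ps);print('tri',X,e,M.T@(X-T)*1e3)
# finger tip edge in side over x cols & finger tip rows (first green below)
for x in(350,352,354,356): print(x,[tuple(int(v) for v in s['color'][y,x]) for y in range(147,163,1)])
print(T,st['gripper_width'],st['qpos'])
```

```text
side ray near tcp [ 0.5830461  -0.2563308   0.08860282] miss mm [-4.69030546 -1.66083591 29.36762106]
tri [ 0.58785907 -0.25513169  0.08573774] 0.011024127412487376 [ -0.09378704   0.47096633 -26.50249153]
350 [(59, 59, 55), (65, 65, 61), (65, 65, 61), (62, 61, 57), (57, 57, 54), (45, 70, 53), (29, 80, 53), (28, 78, 51), (23, 73, 48), (26, 71, 49), (25, 53, 39), (19, 22, 23), (20, 22, 24), (23, 23, 26), (22, 23, 26), (23, 24, 25)]
352 [(74, 74, 68), (78, 77, 72), (77, 78, 71), (70, 70, 65), (60, 61, 58), (46, 71, 53), (32, 82, 54), (28, 78, 51), (25, 75, 50), (27, 73, 49), (22, 53, 37), (23, 22, 25), (23, 25, 26), (24, 24, 26), (22, 23, 24), (22, 23, 25)]
354 [(72, 72, 67), (73, 74, 68), (73, 73, 68), (68, 67, 63), (61, 61, 56), (45, 71, 54), (30, 82, 55), (29, 81, 53), (26, 77, 51), (23, 73, 47), (19, 51, 35), (19, 19, 21), (23, 24, 26), (21, 24, 24), (24, 24, 26), (21, 23, 25)]
356 [(71, 71, 66), (73, 73, 68), (73, 73, 67), (69, 67, 62), (55, 54, 52), (38, 67, 48), (32, 84, 56), (29, 81, 52), (24, 78, 51), (23, 75, 48), (31, 59, 46), (46, 50, 53), (40, 41, 45), (23, 25, 25), (25, 25, 27), (22, 22, 25)]
[ 0.58773641 -0.25466996  0.0592352 ] 0.0007387616240637005 [-4.81544362e-01  6.56912216e-01  1.50358392e+00  5.59625384e-07
  9.80958506e-01  6.27403559e-01]
```

Run:
```python
from h import *
s=cap('side');c=s['color'].astype(int)
for y in(149,150,154,155,156,157,158,160): print(y,''.join('G' if c[y,x,1]>c[y,x,0]*1.25 else ('d' if c[y,x].max()<45 else 'f') for x in range(332,368)))
```

```text
149 GGGGGGGGGGGGGGGGGffffffffGGGGfffffff
150 GGGGGGGGGGGGGGGGGffffffffGGGffffffff
154 GGGGGGfGGGGGGGGGGGGGGGGGGGfffffffffd
155 GGGGGddGGGGGGGGGGGGGGGGGGGddffffffdd
156 GGGGGGdGGGGGGGGGGGGGGGGGGGddfffffddd
157 GGGGGGdGGGGGGGGGGGGGGGGGGGddffffdddd
158 GGGGGGddffffffffdddfdddffdddffffdddd
160 GGGGfdddddfdfddddddddddfddddffffdddd
```

The fingers span columns 349–356 and the lips' inner faces are at 339 and 358, so I shift 4 mm away from the CW lip. The tips really sit about 25 mm above the reported TCP, so I descend on force.

>>> {"op": "move_arm", "data": {
  "claw": [0,0,0,0,0,0],
  "xyz": [
    [4,0,0],
    [0,0,4],
    [0,0,4],
    [0,0,3],
    [0,0,2],
    [0,0,0]
  ],
  "twist": [0,0,0,0,0,0]
}}

```text
time: 4.4
tcp_pos: [0.5911, -0.2528, 0.0457]
tcp_rot: [-3.058, -0.719, 0.001]
wrist_force: [-0.4, -0.7, 0.5]
gripper_width: 0.0006
grip_force: 0.0
```

```bash
cat > sv.py <<'E'
from h import *
s=cap('side');c=s['color'].astype(int);st=robot.read_state();print(st['time'],st['wrist_force'],st['tcp_pos'])
for y in range(146,166): print(y,''.join('G' if c[y,x,1]>c[y,x,0]*1.25 else ('d' if c[y,x].max()<45 else 'f') for x in range(332,376)))
E
python3 sv.py
```

```text
4.45 [-0.21606401 -0.54206016  0.96444205] [ 0.59118942 -0.25288358  0.04595202]
146 GGGGGGGGGGGGGGGGffffffffGGGGGGGffffffffffddd
147 GGGGGGGGGGGGGGGGffffffffGGGGGGffffffffffdddd
148 GGGGGGGGGGGGGGGGffffffffGGGGGfffffffffffdddd
149 GGGGGGGGGGGGGGGGffffffffGGGGGffffffffffddddd
150 GGGGGGGGGGGGGGGGffffffffGGGGffffffffffdddddd
151 GGGGGGGGGGGGGGGGffffffffGGGffffffffffddddddd
152 GGGGGGGGGGGGGGGdfffffffGGGffffffffffdddddddd
153 GGGGGffGGGGGGGGGfffffffGGGffffffffffdddddddd
154 GGGGGdfGGGGGGGGGfffffffGGGdffffffffddddddddd
155 GGGGGGdGGGGGGGGGfffffffGGGddffffffdddddddddd
156 GGGGGGdGGGGGGGGGfffffffGGGdffffffddddddddddd
157 GGGGGddGGGGGGGGGdddddddGGGdfffffdddddddddddd
158 GGGGGGddfffffffddddfdddffddfffffdddddddddddd
159 GGGGGGddffffffddddddddddddddffffdddddddddddd
160 GGGGfdddddddddddddddddddddddffffdddddddddddd
161 fffffdddddddddddddddddddddddffffGddddddddddd
162 fffffdddddddddddddddddGdddddffffffdddddddddd
163 ffffffddddddddddddddddddddddffffffffffdddddd
164 fffffffffffdddddddddddddddfffffffffffffffddd
165 fffffffffffdddddffffffffffffffffffffffffffff
```

>>> {"op": "move_arm", "data": {
  "claw": [0,0,0,0],
  "xyz": [
    [0,0,3],
    [0,0,2],
    [0,0,2],
    [0,0,0]
  ],
  "twist": [0,0,0,0]
}}

```text
time: 4.85
tcp_pos: [0.5911, -0.2528, 0.0388]
tcp_rot: [-3.058, -0.719, 0.001]
wrist_force: [0.2, 0.5, 0.3]
gripper_width: 0.0003
grip_force: 0.0
```

>>> {"op": "move_arm", "data": {
  "claw": [0,0,0],
  "xyz": [
    [0,0,2],
    [0,0,2],
    [0,0,0]
  ],
  "twist": [0,0,0]
}}

```text
time: 5.15
tcp_pos: [0.5913, -0.2529, 0.035]
tcp_rot: [-3.058, -0.719, 0.0]
wrist_force: [-0.3, -0.2, -1.1]
gripper_width: 0.0005
grip_force: 0.0
```

>>> {"op": "move_arm", "data": {
  "claw": [0,0,0],
  "xyz": [
    [0,0,2],
    [0,0,2],
    [0,0,0]
  ],
  "twist": [0,0,0]
}}

```text
time: 5.45
tcp_pos: [0.5914, -0.253, 0.0313]
tcp_rot: [3.058, 0.719, 0.001]
wrist_force: [-1.3, 0.2, 5.9]
gripper_width: 0.0006
grip_force: 2.9
```

```bash
python3 sv.py
```

```text
5.5 [-0.68329794 -0.4117044   5.74220739] [ 0.59147361 -0.25295295  0.031455  ]
146 GGGGGGGGGGGGGGGGffffffffGGGGGGGffffffffffddd
147 GGGGGGGGGGGGGGGGffffffffGGGGGGfffffffffffddd
148 GGGGGGGGGGGGGGGGffffffffGGGGGfffffffffffdddd
149 GGGGGGGGGGGGGGGGffffffffGGGGGffffffffffddddd
150 GGGGGGGGGGGGGGGdffffffffGGGGffffffffffdddddd
151 GGGGGGGGGGGGGGGffffffffGGGGffffffffffddddddd
152 GGGGGGGGGGGGGGGffffffffGGGffffffffffdddddddd
153 GGGGGGGGGGGGGGGdfffffffGGGffffffffffdddddddd
154 GGGGGGdGGGGGGGGffffffffGGGfGfffffffddddddddd
155 GGGGGddGGGGGGGGffffffffGGGfGffffffdddddddddd
156 GGGGGddGGGGGGGGffffffffGGGdffffffddddddddddd
157 GGGGGGdGGGGGGGGffffffffGGGddffffdddddddddddd
158 GGGGGddGGGGGGGGffffffffGGdddfffffddddddddddd
159 GGGGGGdfffffffdffffffffffdddffffdddddddddddd
160 GGGGGdddfdfddfdffffffffffdddffffdddddddddddd
161 fffffddddddddddfffffffddddddffffdddddddddddd
162 ffffffddddddddddddddddddddddffffffdddddddddd
163 ffffffddddddddddddddddddddddffffffffffdddddd
164 ffffffddddddddddddddddddddddfffffffffffffddd
165 fffffffffffdddddddfddddddddfffffffffffffffff
```

Contact at about 5.8 N, roughly 3.8 mm down by the spring law. I press on to about 7.5 mm.

>>> {"op": "move_arm", "data": {
  "claw": [0,0,0,0],
  "xyz": [
    [0,0,2],
    [0,0,1.5],
    [0,0,0],
    [0,0,0]
  ],
  "twist": [0,0,0,0]
}}

```text
time: 5.9
tcp_pos: [0.5916, -0.253, 0.0282]
tcp_rot: [3.058, 0.719, 0.001]
wrist_force: [-1.6, 0.7, 8.3]
gripper_width: 0.0005
grip_force: 3.6
```

>>> {"op": "move_arm", "data": {
  "claw": [0,0,0,0,0,0,0],
  "xyz": [
    [-4,0,0],
    [-4,0,0],
    [-2,0,0],
    [-6.4,-2.1,0],
    [-6.4,-2.1,0],
    [0,0,0],
    [0,0,0]
  ],
  "twist": [0,0,0,0.1,0.1,0,0]
}}

```text
time: 6.6
tcp_pos: [0.5694, -0.2589, 0.0284]
tcp_rot: [3.114, 0.409, 0.002]
wrist_force: [-0.6, -0.5, 6.7]
gripper_width: 0.0007
grip_force: 3.5
```

Run:
```python
from h import *
from scipy.spatial.transform import Rotation as R
w=cap('wrist','w9.png');s=cap('side');st=robot.read_state();print(st['time'],st['wrist_force'],st['tcp_pos'],st['tcp_rot'])
b=cv2.resize(s['color'][130:220,300:400],(500,450),interpolation=2)
a=w['color'][100:400,130:430]
o=np.zeros((450,800,3),np.uint8);o[:,:500]=b;o[:300,500:]=a
cv2.imwrite('pics/v9.png',np.clip(o[:,:,::-1]*1.5,0,255).astype(np.uint8))
```

```text
6.7 [-1.06362977 -0.81741237  7.54532928] [ 0.56941502 -0.25890038  0.02834577] [3.11383588e+00 4.09947152e-01 1.79351249e-03]
```

View pics/v9.png

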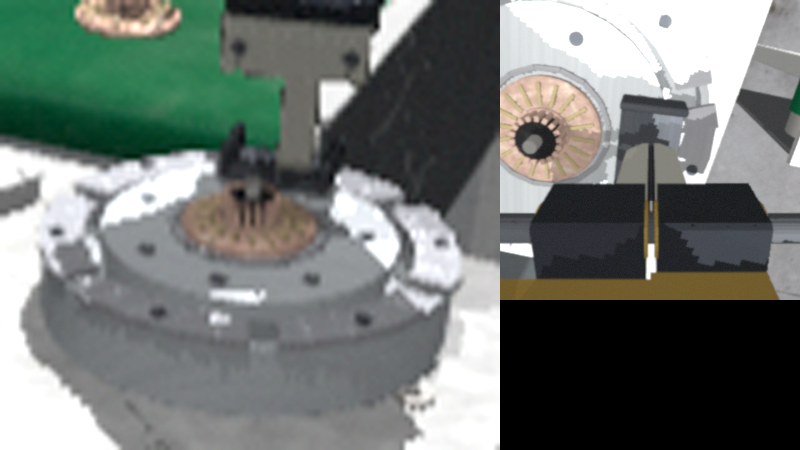

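The table is turning. In the side crop the pad has swung right with the finger against its right lip (330,170), and in the wrist view the pad is turned about 5° further clockwise than the tool. I continue.

>>> {"op": "move_arm", "data": {
  "claw": [0,0,0,0,0,0],
  "xyz": [
    [-6.4,-2.1,0],
    [-6.4,-2.1,0],
    [-6.4,-2.1,0],
    [-6.4,-2.1,0],
    [0,0,0],
    [0,0,0]
  ],
  "twist": [0.1,0.1,0.1,0.1,0,0]
}}

```text
time: 7.3
tcp_pos: [0.543, -0.254, 0.0284]
tcp_rot: [3.133, -0.217, 0.002]
wrist_force: [-2.2, -2.9, 7.0]
gripper_width: 0.0008
grip_force: 3.5
```

```bash
cat > wp.py <<'E'
# pad's CCW lip edge & centroid in the wrist view, in tool axes
from h import *
from scipy.spatial.transform import Rotation as R
w=cap('wrist');st=robot.read_state();T=np.array(st['tcp_pos']);M=R.from_rotvec(st['tcp_rot']).as_matrix()
print(st['time'],st['wrist_force'].round(1) if hasattr(st['wrist_force'],'round') else st['wrist_force'],T,'tool y deg',np.degrees(np.arctan2(M[1,1],M[0,1])))
p=T-np.array([.567,-.191,0]);print('tcp r,ang',np.hypot(*p[:2]),np.degrees(np.arctan2(p[1],p[0])))
g=cv2.cvtColor(w['color'],cv2.COLOR_RGB2GRAY);m=(g[150:282,240:330]<62).astype(np.uint8)
n,l,stt,ce=cv2.connectedComponentsWithStats(m)
for i in range(1,n):
    if stt[i,4]>60: print(stt[i],cv2.minAreaRect(np.argwhere(l==i)[:,::-1].astype(np.float32)))
E
python3 wp.py
python3 - <<'E'
import sys;sys.path.insert(0,'.')
from h import *
w=cap('wrist');print(w['color'][170:260:6,250:320:5].max(2))
E
```

```text
7.35 [-2.1 -2.7  7.4] [ 0.54305363 -0.25398895  0.02840116] tool y deg -97.91938321944635
tcp r,ang 0.06738721356307126 -110.81519297204757
[ 13  45  66  15 474] ((45.756378173828125, 51.375770568847656), (65.61009979248047, 7.891013145446777), 6.881723403930664)
[   7   59   67   73 2085] ((37.98648452758789, 95.0810775756836), (61.81401062011719, 71.18475341796875), 9.462322235107422)
[[220 220 220 220 220 220 219 196 109 106 165 206 210 209]
 [220 220 221 220 220 220 220 195 196 109 142 209 210 213]
 [220 220 219 220 220 220 220 220 187 105 108 196 206 204]
 [220 220 220 220 220 220 221 220 209 105 107 145 202 202]
 [143 140 103 128 194 187 204 211 219 104 104 108 201 202]
 [137  36  37  37  36  35  34  37  38  38  43  57 120 111]
 [109 103 104 103 103  96  92  82  70  58  46  41  35  39]
 [126  58  58  58  56  52  50  53  85  99 102 101  95  97]
 [ 90  41  44  42  42  43  41  42  43  40  42  41  39  78]
 [ 74  42  41  42  42  43  42  43  44  59  42  42  41  87]
 [ 61  44  54  49  43  42  40  43  41  41  43  41  40  86]
 [ 49  44  44  40  42  40  68  84  87  87  91  83  86  88]
 [ 59  60  45  42  45  47  41  85  82  83  91  89  79  88]
 [ 56  60  76  82  83  84  26  81  83  84  84  88  83  88]
 [ 58  73  83  84  83  83  26  82  84  84  84  88  87  88]]
```

The lip tilt puts the pad at about −105°, so the table is near 0.7 rad. I release the plunger so the tooth rides under the ring, keeping the tips at lip height, and push on gently.

>>> {"op": "move_arm", "data": {
  "claw": [0,0,0,0,0],
  "xyz": [
    [0,0,-5],
    [0,0,-5],
    [0,0,0],
    [-3.2,-1,0],
    [0,0,0]
  ],
  "twist": [0,0,0,0.05,0]
}}

```text
time: 7.9
tcp_pos: [0.5393, -0.2514, 0.0374]
tcp_rot: [-3.127, 0.296, 0.001]
wrist_force: [0.0, -0.5, 0.7]
gripper_width: 0.0002
grip_force: 0.0
```

```bash
python3 wp.py
```

```text
7.95 [0.4 0.3 1. ] [ 0.53955455 -0.2515546   0.03746343] tool y deg -100.73123348328292
tcp r,ang 0.0664839281435143 -114.38168167157265
[ 14  37  62  10 374] ((44.649112701416016, 41.337867736816406), (61.199459075927734, 6.501797676086426), 3.945185899734497)
[  12   52   62   80 2211] ((39.792686462402344, 92.36585998535156), (59.52259826660156, 77.41250610351562), 6.34019136428833)
```

>>> {"op": "move_arm", "data": {
  "claw": [0,0,0,0],
  "xyz": [
    [-6.4,-2.1,0],
    [-3.2,-1,0],
    [-3.2,-1,0],
    [0,0,0]
  ],
  "twist": [0.1,0.05,0.05,0]
}}

```text
time: 8.35
tcp_pos: [0.529, -0.245, 0.0378]
tcp_rot: [3.082, -0.605, 0.003]
wrist_force: [3.4, -3.2, -1.5]
gripper_width: 0.0004
grip_force: 1.8
```

```bash
python3 wp.py
```

```text
8.4 [ 3.4 -1.9 -1.2] [ 0.52903063 -0.24500913  0.03784279] tool y deg -112.14180797822262
tcp r,ang 0.06602014431940563 -125.10788897175777
[ 10  31  63   7 322] ((40.96318817138672, 33.75469970703125), (5.5074567794799805, 61.991668701171875), 89.06080627441406)
[  12   61   60   71 1800] ((41.5, 96.0), (70.0, 59.0), 90.0)
```

>>> {"op": "move_arm", "data": {
  "claw": [0,0,0,0],
  "xyz": [
    [-3.2,-1,0],
    [-3.2,-1,0],
    [-3.2,-1,0],
    [0,0,0]
  ],
  "twist": [0.05,0.05,0.05,0]
}}

```text
time: 8.8
tcp_pos: [0.5211, -0.2379, 0.0378]
tcp_rot: [3.029, -0.834, 0.001]
wrist_force: [0.9, -2.1, 1.8]
gripper_width: 0.0003
grip_force: 0.9
```

```bash
python3 wp.py
```

```text
8.85 [ 1.7 -1.9  0.6] [ 0.52108153 -0.23790403  0.03777829] tool y deg -120.69883175136677
tcp r,ang 0.06563911598005139 -134.39167568019838
[ 12  31  62   6 313] ((42.499996185302734, 33.5), (60.99999237060547, 4.999999046325684), -0.0)
[  14   68   59   64 1328] ((33.8326416015625, 92.12458801269531), (57.99668884277344, 62.955657958984375), 31.534791946411133)
[73 69 17  6 88] ((81.0, 71.5), (5.0, 16.0), 90.0)
[ 50  91  22  13 122] ((60.522098541259766, 97.08011627197266), (21.549121856689453, 11.142473220825195), 3.0127875804901123)
```

>>> {"op": "move_arm", "data": {
  "claw": [0,0,0,0],
  "xyz": [
    [-2,-0.6,0],
    [-1.5,-0.5,0],
    [-1,-0.3,0],
    [0,0,0]
  ],
  "twist": [0.03,0.02,0,0]
}}

```text
time: 9.25
tcp_pos: [0.518, -0.2342, 0.0376]
tcp_rot: [-3.007, 0.909, -0.0]
wrist_force: [2.5, -1.9, -0.3]
gripper_width: 0.0004
grip_force: 1.6
```

```bash
python3 wp.py
```

```text
9.3 [ 3.4 -0.9 -0.7] [ 0.51799993 -0.23420057  0.03762529] tool y deg -123.64222836393566
tcp r,ang 0.06532454231044536 -138.59921407118634
[ 13  33  65   7 350] ((45.04631805419922, 36.156768798828125), (64.06537628173828, 5.893049240112305), 1.9749339818954468)
[  14   71   60   61 1287] ((43.271915435791016, 101.1582260131836), (58.663482666015625, 60.106937408447266), 2.12109637260437)
[75 72 15  7 74] ((82.0, 75.0), (6.0, 14.0), 90.0)
[61 96 12 14 78] ((66.5, 102.5), (13.0, 11.0), 90.0)
```

The lip grew from 61 to 64 px, which suggests the pad has jumped up. I test the lock with a small extra push, then back off.

>>> {"op": "move_arm", "data": {
  "claw": [0,0,0,0],
  "xyz": [
    [-1,-0.3,0],
    [-1,-0.3,0],
    [0,0,0],
    [0,0,0]
  ],
  "twist": [0,0,0,0]
}}

```text
time: 9.7
tcp_pos: [0.518, -0.234, 0.0378]
tcp_rot: [3.006, -0.91, 0.006]
wrist_force: [8.2, -7.7, -6.7]
gripper_width: 0.0007
grip_force: 5.9
```

```bash
python3 wp.py
```

```text
9.75 [ 7.8 -9.  -6.5] [ 0.51797057 -0.23398897  0.03782887] tool y deg -123.67229578065268
tcp r,ang 0.06520687571460286 -138.75574135461903
[ 13  33  65   7 351] ((45.0, 36.0), (6.0, 64.0), 90.0)
[  15   71   60   61 1272] ((36.622283935546875, 93.17615509033203), (56.348880767822266, 60.80173873901367), 35.94211196899414)
[66 97  8 13 63] ((70.5999984741211, 102.80000305175781), (11.384199142456055, 6.957010269165039), 71.56504821777344)
```

Blocked: the TCP stayed put and the force rose to 12 N, so the tooth is locked. I back off into the middle of the pad and lift.

>>> {"op": "move_arm", "data": {
  "claw": [0,0,0,0,0,0,0,0],
  "xyz": [
    [3,0.5,0],
    [4,0,0],
    [3,0,0],
    [0,0,-15],
    [0,0,-40],
    [0,0,-50],
    [0,0,-50],
    [0,0,0]
  ],
  "twist": [0,0,0,0,0,0,0,0]
}}

```text
time: 10.55
tcp_pos: [0.5271, -0.2399, 0.2005]
tcp_rot: [3.005, -0.91, 0.017]
wrist_force: [1.2, 0.4, -1.7]
gripper_width: 0.0002
grip_force: 0.0
```

Run:
```python
from h import *
w=cap('wrist');s=cap('side');st=robot.read_state();print(st['time'],st['wrist_force'],st['tcp_pos'])
b=cv2.resize(s['color'][130:220,300:400],(500,450),interpolation=2)
a=w['color'][50:350,130:430]
o=np.zeros((450,800,3),np.uint8);o[:,:500]=b;o[:300,500:]=a
cv2.imwrite('pics/v10.png',np.clip(o[:,:,::-1]*1.4,0,255).astype(np.uint8))
```

```text
10.65 [-0.60609802  0.68399717 -0.19647756] [ 0.52468895 -0.23857995  0.19414767]
```

View pics/v10.png

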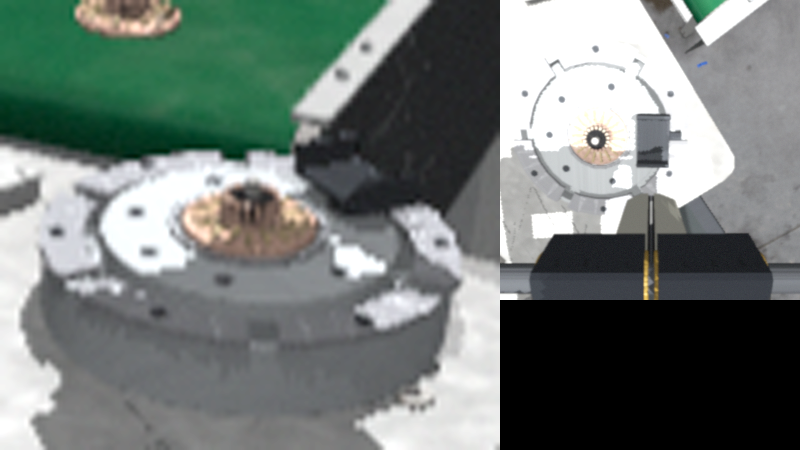

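The pad now stands one notch clockwise, with the tooth visible in the notch at wrist crop (675,135). The rotor is in its nest and the fingers are clear.

```bash
python3 -c "
from bench import robot
print(robot.sign_off())"
```

```text
the job is handed in; nothing more can be done
None
```

The table is indexed one notch clockwise: a further push was blocked, so the tooth is locked; the rotor is still in its nest, the arm is clear, and the job was handed in at about 10.7 s with no verdict returned.

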